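# Set the length-stop selector wheels and enter the code

## Robot

A 6-joint arm with a two-finger parallel gripper is mounted at the origin on the work surface. World frame = base frame: x ahead of the robot, y to its left, z up, the work surface at z = 0. Lengths are in m, angles in rad, forces in N, time in s.
With the tool pointing down it reaches from about 0.35 to 0.775 m from the base axis. Payload 7.3 kg.
Tool frame: the origin (TCP) lies at the very end of the fingers, on their centre line; the grasp point (between the pads) lies 19 mm behind it; z points along the fingers, y is the line along which they close (so a half turn about z gives the same grasp; the last joint's range is limited). The gripper opens to 92 mm and grips with 3 to 60 N. Pads are 19 mm wide; open, the fingers measure 130 mm over their backs; the gripper's body (75 mm by 190 mm) begins 47 mm behind the grasp point.
Start: joints at [1.13, 0.342, 1.524, -0, 1.275, -0.146], TCP at [0.153, 0.502, 0.227] pointing down, gripper open.
Joint ranges: [-2.53, 2.53], [-0.77, 2.02], [0.04, 2.7], [-1, 4.14], [0.28, 2.66], [-3.11, 3.11]. Speed limits (rad/s): [2.57, 2.57, 3.14, 3.14, 3.14, 3.14].

## Interface

Orientations are given as [roll, pitch, yaw] about the fixed x, y, z axes, in that order (R = Rz(yaw) Ry(pitch) Rx(roll)).
In Python, from cell import robot gives the robot as it stands.
- The arm moves only by the tool apply_moves, never from a script. Its argument "rows" is a list of rows, each an object with "xyz": the shift along the tool's x, y, z in mm, a list of three; "turn": the turn about the tool's z in rad. A call has 1 to 10 rows; each row shifts and turns the commanded pose from where the row before left it, along the tool's axes as they then stand; what a row does not reach is not made up. A row lasts 1/8 s, in which the tool goes at most 62.5 mm and 10.7 degrees, less where a joint would pass 70% of its speed; a pose out of reach is approached as far as the arm can. A call with a gripper value outside its range is refused whole. "gripper" is the opening, from 0 (shut) to 1 (fully open), set as the call begins (left out, the last holds). The fingers move at their own pace and stop on an object; "newtons" is the grip in N (left out, the last holds). Time passes only in rows, so rows that do not move let the fingers close. It gives the time, the measured TCP pose, the force and the opening at its end, in the units of the state.
- robot.observe(): the state, without advancing time (a new reading comes with each control period).
- robot.read_camera(name): name is "scene" or "side" or "wrist"; returns a dict with "frame" (480x640x3 uint8, blue, green, red), "mtx" (3x3 intrinsics, pixels), "distortion" ([k1, k2, p1, p2, k3] as OpenCV has them; the pictures are not rectified), "R" (3x3) and "t" (3): a world point X has camera coordinates R X + t; the wrist camera has in their place "T_tool_cam" (4x4, takes a point from camera to tool coordinates, whose origin is the TCP and whose axes are the flange's). Camera axes: x right, y down, z forward; pixel columns grow to the right and rows downward; lengths in m; the calibration is good to about 2 mm. A picture is of the moment at which its call begins: read the wrist's pose just before it. There is no depth.
- robot.hand_in(): hands the job in, once; it reports no verdict.
The state is a dict: "time": time; "qpos": joint angles; "qvel": joint speeds; "joint_efforts": joint torques, N m; "tool_pos": TCP position; "tool_rot": TCP orientation; "contact_force": force on the tool from outside, world axes, zero at the start; "torque": the same for the moment, N m; "opening": finger opening in m.
Only numpy, scipy, OpenCV 4.12 (cv2) and the standard library are available. Lean on these libraries where they do the work, as an engineer would, in place of code of your own. Each camera call takes 0.05 s, during which the arm holds its last target. There are 200 camera calls.

## Task

Turn the three colour-coded thumbwheels on the length-stop unit until each wheel shows the colour of the chip lying in front of it, that field centred on top between the index ticks, and only then push the green button fully down and let it come up again. Rub the wheels round with light pressure: nothing may press on the unit with more than 15 N. Leave the glue jar, the tape measure and the wood offcut where they are.

Things in the scene. Friction and masses are not known exactly. Their poses are not given: they have to be found in the camera images.
- unit: grey box 170 (x) x 240 (y) x 75 mm high, fixed on the bench; origin at the centre of its underside, top panel flat; x points away from the robot's side, where the chips are, y to the left seen from the robot. Three sprung thumbwheels stand out of slots in the panel in a row along y, 44 mm apart (see the slots). Pressing on the unit with over 15 N is a fault
- slot_left (a point): centre of the left wheel's slot, on the panel surface above the wheel's axle; axes as the unit's. Every wheel: a ribbed rubber-rimmed disc 56 mm across, 16 mm wide, axle along the unit's y, with eight coloured fields of 45 degrees (22 mm of rim) round it; the field on top, centred between the two white index ticks, is the one set. Stiff to turn, it stays where it is left
- slot_middle (a point): centre of the middle wheel's slot, on the panel surface above the wheel's axle; axes as the unit's. Every wheel's crest stands 11 to 21 mm above the panel, different for each wheel and not measured: feel for it. The wheel is sprung and yields straight down by 1 mm per 4 N, at most 10 mm
- slot_right (a point): centre of the right wheel's slot, on the panel surface above the wheel's axle; axes as the unit's. Turning any wheel takes about 2 to 2.5 N at the rim: closed fingertips pressed on the crest with 7 to 11 N and drawn level along the unit's x carry it by friction, about 22 mm for a field, from some 12 mm before the axle to 12 mm past it; then lift and stroke again
- wheel_left (a joint): turn of the left wheel about its level axle, rad; 45 degrees a field. 0: yellow field centred on top, -pi/4: red, +pi/4: blue, -pi/2: green, +pi/2: white, -3pi/4: grey, +3pi/4: black; end stops at -2.65 and +2.65. Growing values carry the top of the wheel towards the unit's +x (away from the robot).
- wheel_middle (a joint): turn of the middle wheel about its level axle, rad; 45 degrees a field. 0: yellow field centred on top, -pi/4: red, +pi/4: blue, -pi/2: green, +pi/2: white, -3pi/4: grey, +3pi/4: black; end stops at -2.65 and +2.65. Growing values carry the top of the wheel towards the unit's +x (away from the robot).
- wheel_right (a joint): turn of the right wheel about its level axle, rad; 45 degrees a field. 0: yellow field centred on top, -pi/4: red, +pi/4: blue, -pi/2: green, +pi/2: white, -3pi/4: grey, +3pi/4: black; end stops at -2.65 and +2.65. Growing values carry the top of the wheel towards the unit's +x (away from the robot).
- chip_red: square red chip 24 x 24 x 4 mm, fixed on a dark seat on the unit's panel, 65 mm towards the robot from the axle of the wheel it belongs to (same unit y); origin at the centre of its underside
- chip_yellow: square yellow chip 24 x 24 x 4 mm, fixed on a dark seat on the unit's panel, 65 mm towards the robot from the axle of the wheel it belongs to (same unit y); origin at the centre of its underside
- chip_blue: square blue chip 24 x 24 x 4 mm, fixed on a dark seat on the unit's panel, 65 mm towards the robot from the axle of the wheel it belongs to (same unit y); origin at the centre of its underside
- enter_top (a point): centre of the top of the round green button (28 mm across) at the right end of the wheel row; the point moves with the button; at rest it is 22 mm above the panel
- enter (a joint): travel of the green button, m: 0 up, 0.006 fully down; sprung, fully down takes 5 N; it comes up by itself
- glue: yellow glue jar with a red lid, 56 mm across, 105 mm high, standing loose; origin at the centre of its underside
- tape: yellow and black tape measure 62 x 36 x 58 mm high, loose; origin at the centre of its underside
- offcut: dark wood offcut 55 x 130 x 35 mm high, loose; origin at the centre of its underside

How it is judged:
On the way, in this order (a step that is already met when the one before it is completed fails the run):
1. all three wheels show the colours of the chips in front of them (((y of chip_red in the frame of unit between 0.05 and 0.08 m and value of joint wheel_left between -0.9854 and -0.5854 rad) or (y of chip_yellow in the frame of unit between 0.05 and 0.08 m and value of joint wheel_left between -0.2 and 0.2 rad) or (y of chip_blue in the frame of unit between 0.05 and 0.08 m and value of joint wheel_left between 0.5854 and 0.9854 rad)) and ((y of chip_red in the frame of unit between 0.006 and 0.036 m and value of joint wheel_middle between -0.9854 and -0.5854 rad) or (y of chip_yellow in the frame of unit between 0.006 and 0.036 m and value of joint wheel_middle between -0.2 and 0.2 rad) or (y of chip_blue in the frame of unit between 0.006 and 0.036 m and value of joint wheel_middle between 0.5854 and 0.9854 rad)) and ((y of chip_red in the frame of unit between -0.038 and -0.008 m and value of joint wheel_right between -0.9854 and -0.5854 rad) or (y of chip_yellow in the frame of unit between -0.038 and -0.008 m and value of joint wheel_right between -0.2 and 0.2 rad) or (y of chip_blue in the frame of unit between -0.038 and -0.008 m and value of joint wheel_right between 0.5854 and 0.9854 rad))), for 0.2 s.
2. the green button is pushed down (value of joint enter above 0.0045 m), for 0.05 s.
At the end, for the whole second after the job is handed in: each wheel at rest within 0.2 rad of the setting that centres on top the colour of the chip in front of it, and the green button up again (within 1 mm) (all of step 1 and value of joint enter below 0.001 m and velocity of joint wheel_left between -0.1 and 0.1 rad/s and velocity of joint wheel_middle between -0.1 and 0.1 rad/s and velocity of joint wheel_right between -0.1 and 0.1 rad/s); the robot touches nothing.
It fails at once if anything presses on the unit, its wheels or its button with more than 15 N (contact force between anything else and unit above 15 N).
It fails at once if the button is pushed down while a wheel is wrong (value of joint enter above 0.003 m and not (((y of chip_red in the frame of unit between 0.05 and 0.08 m and value of joint wheel_left between -0.9854 and -0.5854 rad) or (y of chip_yellow in the frame of unit between 0.05 and 0.08 m and value of joint wheel_left between -0.2 and 0.2 rad) or (y of chip_blue in the frame of unit between 0.05 and 0.08 m and value of joint wheel_left between 0.5854 and 0.9854 rad)) and ((y of chip_red in the frame of unit between 0.006 and 0.036 m and value of joint wheel_middle between -0.9854 and -0.5854 rad) or (y of chip_yellow in the frame of unit between 0.006 and 0.036 m and value of joint wheel_middle between -0.2 and 0.2 rad) or (y of chip_blue in the frame of unit between 0.006 and 0.036 m and value of joint wheel_middle between 0.5854 and 0.9854 rad)) and ((y of chip_red in the frame of unit between -0.038 and -0.008 m and value of joint wheel_right between -0.9854 and -0.5854 rad) or (y of chip_yellow in the frame of unit between -0.038 and -0.008 m and value of joint wheel_right between -0.2 and 0.2 rad) or (y of chip_blue in the frame of unit between -0.038 and -0.008 m and value of joint wheel_right between 0.5854 and 0.9854 rad)))).
It fails at once if the glue jar is moved by more than 20 mm or tipped (distance of glue from where it was at the start of the episode above 0.02 m or angle between glue's own z axis and vertical above 0.3 rad).
It fails at once if the tape measure is moved by more than 20 mm or tipped (distance of tape from where it was at the start of the episode above 0.02 m or angle between tape's own z axis and vertical above 0.3 rad).
It fails at once if the wood offcut is moved by more than 20 mm or tipped (distance of offcut from where it was at the start of the episode above 0.02 m or angle between offcut's own z axis and vertical above 0.3 rad).
It also fails if it takes over 72 s, if anything falls off the work surface, if the arm or the gripper's body presses on something with over 40 N, if the wrist force passes 120 N, or if a joint passes its speed limit or range.

## Working session

There is one attempt and no reset: what is moved stays moved. The work goes in short steps, Python scripts to look and compute and a tool call to move; the robot and the scene stay as the last step left them, time stands still between calls to the robot, and variables do not carry over. Pictures are saved under pics/ and viewed, on a budget of 10 in all, crops included, one or two more only if the job needs it, and the job is handed in when it is done.

Besides the shell and the picture viewer there is one more tool, called after "Emit:" by a JSON object that holds its "api" and its "payload", one argument or row to a line. apply_moves: Moves the arm, as the interface text tells. Its arguments: {"type":"object","properties":{"rows":{"type":"array"},"gripper":{"type":"number"},"newtons":{"type":"number"}},"required":["rows"]}

```bash
ls; mkdir -p pics
cat > h.py <<'E'
import cv2,numpy as np
from scipy.spatial.transform import Rotation as Ro
from cell import robot
def cam(n):
    s=robot.observe(); c=robot.read_camera(n)
    if 'T_tool_cam' in c:
        T=np.eye(4);T[:3,:3]=rot(s);T[:3,3]=s['tool_pos'];T=T@c['T_tool_cam']
        c['R']=T[:3,:3].T;c['t']=-c['R']@T[:3,3]
    return c
def rot(s):
    r=np.array(s['tool_rot']); return r if r.shape==(3,3) else Ro.from_euler('xyz',r).as_matrix()
def hit(c,uv,z):
    p=cv2.undistortPoints(np.array([[uv]],float),c['mtx'],np.array(c['distortion']))[0,0]
    R=np.array(c['R']);t=np.array(c['t']).ravel();o=-R.T@t;d=R.T@np.array([p[0],p[1],1]);return o+d*(z-o[2])/d[2]
def proj(c,X):
    return cv2.projectPoints(np.atleast_2d(np.array(X,float)),cv2.Rodrigues(np.array(c['R'],float))[0],np.array(c['t'],float),c['mtx'],np.array(c['distortion']))[0][:,0]
E
python3 - <<'E'
from h import *
s=robot.observe();print(s)
import pickle
for n in('scene','side'):
    c=cam(n);pickle.dump(c,open(n+'.pkl','wb'));cv2.imwrite(f'pics/{n}0.png',c['frame']);print(-np.array(c['R']).T@np.array(c['t']).ravel())
E
```

```text
pics
{'time': 0.0, 'qpos': array([ 1.13000432e+00,  3.42720075e-01,  1.52501417e+00, -2.28738388e-05,
        1.27538749e+00, -1.45996207e-01]), 'qvel': array([ 0.0007511 ,  0.0005309 ,  0.00100312, -0.00146036,  0.00164613,
        0.00085018]), 'joint_efforts': array([-2.21997420e-04, -4.31237698e+01, -2.44223481e+01,  7.17388233e-02,
        5.60841768e-02, -1.70287094e-04]), 'tool_pos': array([0.15234526, 0.50198821, 0.22604733]), 'tool_rot': array([-3.14007666e+00, -2.00807318e-04,  2.84680338e+00]), 'contact_force': array([-0.44852603,  0.48525644,  0.36448598]), 'torque': array([0.03473085, 0.02288373, 0.01856541]), 'opening': 0.09179492786209789}
[ 1.17784596 -0.35572679  0.74482668]
[ 0.2712414  -0.44073567  0.61352132]
```

View pics/scene0.png

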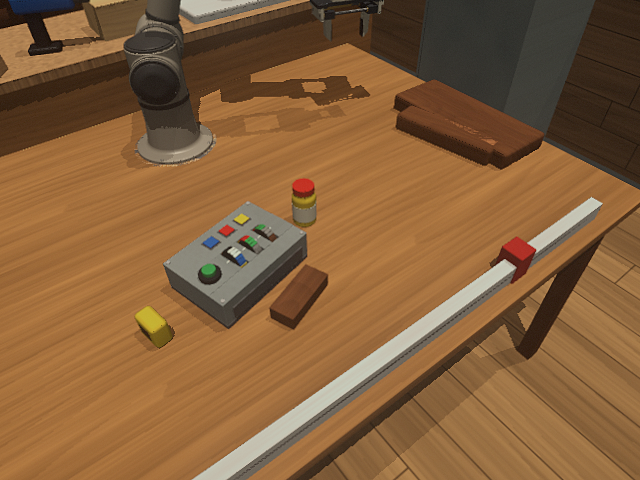

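View pics/side0.png

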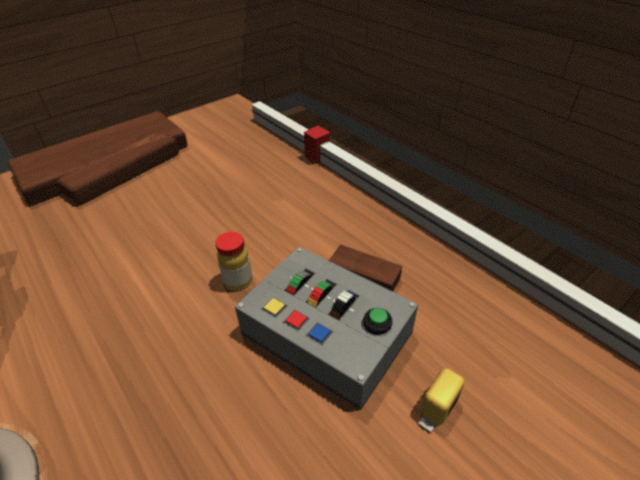

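Side view: yellow chip (275,307), red (298,319), blue (320,332), button top (379,316). Scene view: (242,219), (227,230), (211,242), (209,270). So the targets are left=yellow, middle=red, right=blue. The glue jar stands left of the unit.

Run:
```python
from h import *
import pickle
a=pickle.load(open('scene.pkl','rb'));b=pickle.load(open('side.pkl','rb'))
for n,u,v,z in(('Y',(242,219),(275,307),.081),('R',(227,230),(298,319),.081),('B',(211,242),(320,332),.081),('btn',(209,269),(379,315),.097),('glue',(303,184),(231,240),.105),('tape',(150,314),(446,378),.058),('off',(304,287),(367,262),.035)):
    print(n,hit(a,u,z).round(4),hit(b,v,z).round(4))
s=robot.observe();print(rot(s).round(2)); c=cam('wrist');print(c['T_tool_cam'].round(3))
```

```text
Y [ 0.4892 -0.0508  0.081 ] [ 0.481  -0.0562  0.081 ]
R [ 0.4996 -0.0927  0.081 ] [ 0.4944 -0.0981  0.081 ]
B [ 0.5109 -0.1357  0.081 ] [ 0.5048 -0.1382  0.081 ]
btn [ 0.5887 -0.1775  0.097 ] [ 0.5837 -0.1805  0.097 ]
glue [0.4966 0.1043 0.105 ] [0.4984 0.0994 0.105 ]
tape [ 0.5859 -0.3036  0.058 ] [ 0.6001 -0.3001  0.058 ]
off [ 0.6888 -0.0339  0.035 ] [ 0.6922 -0.0472  0.035 ]
[[-0.96  0.29 -0.  ]
 [ 0.29  0.96 -0.  ]
 [ 0.   -0.   -1.  ]]
[[ 0.001 -0.959 -0.283  0.078]
 [ 1.     0.001  0.    -0.001]
 [ 0.    -0.283  0.959 -0.158]
 [ 0.     0.     0.     1.   ]]
```

Emit:
{"api": "apply_moves", "payload": {
  "rows": [
    {"xyz":[0,0,0],"turn":-0.18},
    {"xyz":[0,0,0],"turn":-0.18},
    {"xyz":[0,0,0],"turn":-0.18},
    {"xyz":[0,0,0],"turn":-0.017},
    {"xyz":[-20,-55,0],"turn":0},
    {"xyz":[-20,-55,0],"turn":0},
    {"xyz":[-20,-55,0],"turn":0},
    {"xyz":[-20,-55,0],"turn":0},
    {"xyz":[-20,-55,0],"turn":0},
    {"xyz":[-20,-55,0],"turn":0}
  ],
  "gripper": 0,
  "newtons": 30
}}

```text
time: 1.4
tool_pos: [0.3548, 0.2131, 0.2269]
tool_rot: [3.141, 0.001, -2.883]
contact_force: [-0.4, 0.4, 0.4]
opening: 0.0011
```

Emit:
{"api": "apply_moves", "payload": {
  "rows": [
    {"xyz":[-20,-55,0],"turn":0},
    {"xyz":[-20,-55,0],"turn":0},
    {"xyz":[-20,-55,0],"turn":0},
    {"xyz":[-20,-55,0],"turn":0},
    {"xyz":[-20,-56,0],"turn":0},
    {"xyz":[-22,-56,0],"turn":0},
    {"xyz":[0,0,0],"turn":0},
    {"xyz":[0,0,0],"turn":0}
  ]
}}

```text
time: 2.4
tool_pos: [0.5573, -0.074, 0.2262]
tool_rot: [3.14, -0.001, -2.882]
contact_force: [-0.1, 0.2, 0.2]
opening: 0.0003
```

Run:
```python
from h import *
import pickle
c=cam('wrist');s=robot.observe();print(s['tool_pos'],s['tool_rot'],s['contact_force'],s['opening'])
pickle.dump(c,open('w1.pkl','wb'));cv2.imwrite('pics/w1.png',c['frame'])
```

```text
[ 0.55720854 -0.0734313   0.22652105] [ 3.14074479e+00 -6.77593921e-04 -2.88050004e+00] [-0.27544197  0.48663961  0.16635823] 0.0006850215879914028
```

View pics/w1.png

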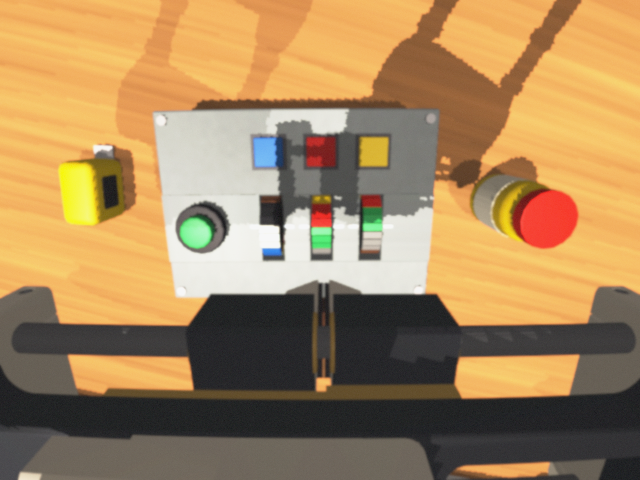

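Wrist view: the panel corners are near (153,111), (439,110), (427,297), (175,297). The wheels sit at x≈271 (right), 321 (middle) and 372 (left), with the ticks around v≈227. I'll fix the pose and enlarge.

Run:
```python
from h import *
import pickle
c=pickle.load(open('w1.pkl','rb'))
P=[hit(c,p,.075)[:2] for p in((153,111),(439,110),(427,297),(175,297))]
q=[hit(c,p,.081)[:2] for p in((373,151),(321,151),(268,152))]
b=hit(c,(197,231),.097)[:2]
print(np.round(P,4),np.round(q,4),b.round(4))
for i in range(4):print(np.linalg.norm(P[i]-P[i-1]).round(4))
U=np.array([[-.085,-.12],[-.085,.12],[.085,.12],[.085,-.12]])
y=P[1]-P[0]; yq=q[0]-q[2];print(np.arctan2(-y[0],y[1]),np.arctan2(-yq[0],yq[1]))
th=np.arctan2(-yq[0],yq[1]);R=np.array([[np.cos(th),-np.sin(th)],[np.sin(th),np.cos(th)]]);o=np.mean(P,0)
print('o',o,'chips',((np.array(q)-o)@R).round(4),'btn',((b-o)@R).round(4),'tool',((robot.observe()['tool_pos'][:2]-o)@R).round(4))
cv2.imwrite('pics/w1z.png',cv2.resize(c['frame'][180:275,160:410],None,fx=3.2,fy=3.2*1.9,interpolation=cv2.INTER_CUBIC))
```

```text
[[ 0.4969 -0.2362]
 [ 0.4358 -0.0072]
 [ 0.5975  0.0394]
 [ 0.6597 -0.1933]] [[ 0.4819 -0.0511]
 [ 0.4931 -0.0927]
 [ 0.5051 -0.135 ]] [ 0.5818 -0.1766]
0.1684
0.2371
0.1683
0.2408
0.2607453376052663 0.2695986238931822
o [ 0.54747124 -0.0993184 ] chips [[-0.0503  0.0639]
 [-0.0506  0.0208]
 [-0.0503 -0.0231]] btn [ 0.0125 -0.0836] tool [0.0163 0.0224]
```

View pics/w1z.png

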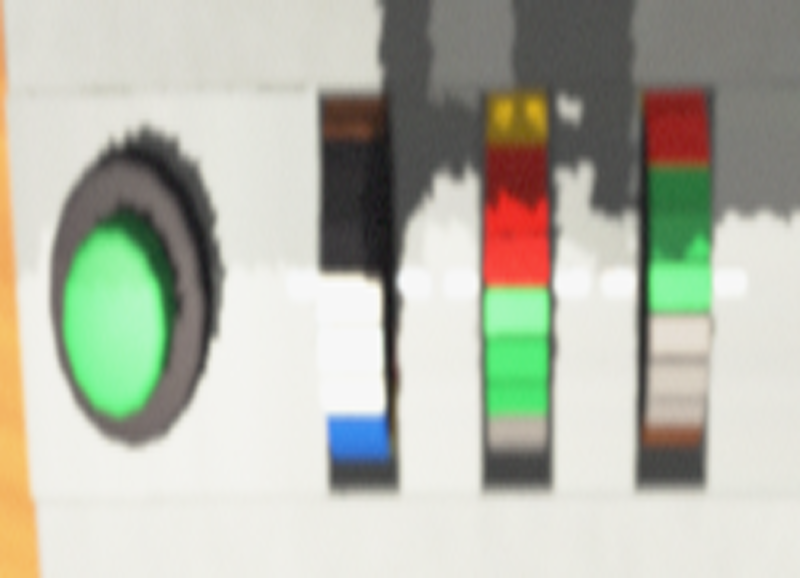

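Enlarged: field boundaries at crop v are right brown/black 138, black/white 272, white/blue 415; middle yellow/red 142, red/green 287, green/grey 415; left red/green 165, green/grey 313, grey/brown 428.

```bash
cat > fit.py <<'E'
from h import *
from scipy.optimize import least_squares
O=np.array([0.5475,-0.0993]);TH=.268
R2=np.array([[np.cos(TH),-np.sin(TH)],[np.sin(TH),np.cos(TH)]])
YW=dict(l=.065,m=.021,r=-.023)
def w(u): return np.r_[O+R2@np.array(u[:2]),u[2]]
def fit(c,k,bs,ax=.0145,hs=(11,13.5,16,18.5,21),h=None):
    # bs: list (v pixel, s)
    for hh in ([h] if h else hs):
        def vv(val): return [proj(c,w([ax+.028*np.sin(val-s),YW[k],.075+hh/1000-.028+.028*np.cos(val-s)]))[0][1]-v for v,s in bs]
        g=least_squares(vv,np.mean([s for v,s in bs]))
        print(k,hh,'val %.3f'%g.x[0],'res px',np.round(g.fun,2))
E
python3 - <<'E'
from fit import *
import pickle
c=pickle.load(open('w1.pkl','rb'));q=np.pi/8
f=lambda v:180+v/6.08
for k in 'lmr':print(k,proj(c,w([.0145,YW[k],.075])))
print('tick v',f(283))
fit(c,'r',[(f(138),7*q),(f(272),5*q),(f(415),3*q)])
fit(c,'m',[(f(142),-q),(f(287),-3*q),(f(415),-5*q)])
fit(c,'l',[(f(165),-3*q),(f(313),-5*q),(f(428),-7*q)])
E
```

```text
l [[371.27387492 225.49421903]]
m [[321.98322565 225.8465979 ]]
r [[272.71621097 226.23235018]]
tick v 226.54605263157896Traceback (most recent call last):
  File "<stdin>", line 7, in <module>
  File "fit.py", line 11, in fit
    g=least_squares(vv,np.mean([s for v,s in bs]))
    return func(*args, **kwargs)
    vector_fun = VectorFunction(
        fun_wrapped,
    ...<6 lines>...
        workers=workers
    )
    self._update_fun()
    ~~~~~~~~~~~~~~~~^^
    self.f = self.fun_wrapped(xp_copy(self.x))
             ~~~~~~~~~~~~~~~~^^^^^^^^^^^^^^^^^
    return np.atleast_1d(self.fun(x))
                         ~~~~~~~~^^^
    return self.f(x, *self.args, **self.kwargs)
           ~~~~~~^^^^^^^^^^^^^^^^^^^^^^^^^^^^^^
  File "fit.py", line 10, in vv
    def vv(val): return [proj(c,w([ax+.028*np.sin(val-s),YW[k],.075+hh/1000-.028+.028*np.cos(val-s)]))[0][1]-v for v,s in bs]
                                ~^^^^^^^^^^^^^^^^^^^^^^^^^^^^^^^^^^^^^^^^^^^^^^^^^^^^^^^^^^^^^^^^^^^^
  File "fit.py", line 6, in w
    def w(u): return np.r_[O+R2@np.array(u[:2]),u[2]]
                                ~~~~~~~~^^^^^^^
ValueError: setting an array element with a sequence. The requested array has an inhomogeneous shape after 1 dimensions. The detected shape was (2,) + inhomogeneous part.
```

```bash
sed -i 's/def vv(val): return/def vv(x): val=x[0]; return/' fit.py
python3 - <<'E'
from fit import *
import pickle
c=pickle.load(open('w1.pkl','rb'));q=np.pi/8
f=lambda v:180+v/6.08
fit(c,'r',[(f(138),7*q),(f(272),5*q),(f(415),3*q)])
fit(c,'m',[(f(142),-q),(f(287),-3*q),(f(415),-5*q)])
fit(c,'l',[(f(165),-3*q),(f(313),-5*q),(f(428),-7*q)])
p=robot.observe()['tool_pos'][:2];print((p-O)@R2)
E
```

```text
r 11 val 1.859 res px [-0.46  1.21 -1.6 ]
r 13.5 val 1.834 res px [-0.56  1.1  -1.22]
r 16 val 1.808 res px [-0.66  0.96 -0.85]
r 18.5 val 1.782 res px [-0.75  0.82 -0.5 ]
r 21 val 1.756 res px [-0.84  0.66 -0.16]
m 11 val -1.219 res px [ 0.06  0.4  -0.9 ]
m 13.5 val -1.244 res px [-0.08  0.3  -0.47]
m 16 val -1.270 res px [-0.2   0.19 -0.05]
m 18.5 val -1.296 res px [-0.33  0.06  0.34]
m 21 val -1.322 res px [-0.45 -0.09  0.73]
l 11 val -1.853 res px [ 0.06  0.45 -1.38]
l 13.5 val -1.878 res px [-0.12  0.43 -0.83]
l 16 val -1.904 res px [-0.29  0.39 -0.3 ]
l 18.5 val -1.930 res px [-0.47  0.32  0.22]
l 21 val -1.956 res px [-0.65  0.24  0.72]
[0.01621209 0.0223744 ]
```

Emit:
{"api": "apply_moves", "payload": {
  "rows": [
    {"xyz":[9,-1,30],"turn":0},
    {"xyz":[0,0,40],"turn":0},
    {"xyz":[0,0,35],"turn":0},
    {"xyz":[0,0,15],"turn":0},
    {"xyz":[0,0,6],"turn":0},
    {"xyz":[0,0,0],"turn":0},
    {"xyz":[0,0,0],"turn":0}
  ]
}}

```text
time: 3.32
tool_pos: [0.5501, -0.0777, 0.1019]
tool_rot: [-3.141, 0.002, -2.879]
contact_force: [0.1, 0.1, -0.1]
opening: 0.0005
```

Emit:
{"api": "apply_moves", "payload": {
  "rows": [
    {"xyz":[0,0,2],"turn":0},
    {"xyz":[0,0,2],"turn":0},
    {"xyz":[0,0,0],"turn":0}
  ]
}}

```text
time: 3.7
tool_pos: [0.5493, -0.0776, 0.0966]
tool_rot: [3.141, -0.0, -2.88]
contact_force: [0.4, 0.4, -0.4]
opening: 0.0006
```

Emit:
{"api": "apply_moves", "payload": {
  "rows": [
    {"xyz":[0,0,1],"turn":0},
    {"xyz":[0,0,1],"turn":0},
    {"xyz":[0,0,0],"turn":0}
  ]
}}

```text
time: 4.08
tool_pos: [0.5494, -0.0775, 0.0946]
tool_rot: [3.141, -0.0, -2.879]
contact_force: [1.0, 0.2, 0.4]
opening: 0.0004
```

Emit:
{"api": "apply_moves", "payload": {
  "rows": [
    {"xyz":[0,0,1],"turn":0},
    {"xyz":[0,0,1],"turn":0},
    {"xyz":[0,0,0],"turn":0}
  ]
}}

```text
time: 4.45
tool_pos: [0.5493, -0.0775, 0.0926]
tool_rot: [3.141, -0.0, -2.879]
contact_force: [0.0, -0.5, 0.5]
opening: 0.0004
```

Emit:
{"api": "apply_moves", "payload": {
  "rows": [
    {"xyz":[0,0,1],"turn":0},
    {"xyz":[0,0,1],"turn":0},
    {"xyz":[0,0,0],"turn":0}
  ]
}}

```text
time: 4.82
tool_pos: [0.5495, -0.0776, 0.0909]
tool_rot: [-3.142, 0.0, -2.879]
contact_force: [-0.8, 1.3, 1.5]
opening: 0.0002
```

Emit:
{"api": "apply_moves", "payload": {
  "rows": [
    {"xyz":[0,0,1],"turn":0},
    {"xyz":[0,0,0],"turn":0}
  ]
}}

```text
time: 5.08
tool_pos: [0.5495, -0.0776, 0.09]
tool_rot: [-3.141, 0.0, -2.879]
contact_force: [-0.7, -0.0, 4.6]
opening: 0.0005
```

Emit:
{"api": "apply_moves", "payload": {
  "rows": [
    {"xyz":[0,0,1],"turn":0},
    {"xyz":[-2,0,0],"turn":0},
    {"xyz":[-3,0,0],"turn":0},
    {"xyz":[-3,0,0],"turn":0}
  ]
}}

```text
time: 5.58
tool_pos: [0.5572, -0.0755, 0.0893]
tool_rot: [-3.141, 0.0, -2.879]
contact_force: [-2.3, -0.1, 6.6]
opening: 0.0006
```

Emit:
{"api": "apply_moves", "payload": {
  "rows": [
    {"xyz":[-2,0,0.5],"turn":0},
    {"xyz":[-2,0,0],"turn":0},
    {"xyz":[-2,0,0],"turn":0},
    {"xyz":[0,0,0],"turn":0}
  ]
}}

```text
time: 6.08
tool_pos: [0.5633, -0.074, 0.089]
tool_rot: [-3.141, 0.001, -2.879]
contact_force: [-1.8, 0.1, 8.8]
opening: 0.0006
```

Emit:
{"api": "apply_moves", "payload": {
  "rows": [
    {"xyz":[0,0,-6],"turn":0},
    {"xyz":[0,0,-14],"turn":0},
    {"xyz":[10,22,0],"turn":0},
    {"xyz":[9,22,0],"turn":0},
    {"xyz":[0,0,6],"turn":0},
    {"xyz":[0,0,5],"turn":0},
    {"xyz":[0,0,2],"turn":0},
    {"xyz":[0,0,0],"turn":0}
  ]
}}

```text
time: 7.08
tool_pos: [0.5333, -0.0368, 0.0949]
tool_rot: [3.141, -0.0, -2.88]
contact_force: [0.8, 0.8, 0.9]
opening: 0.0005
```

Emit:
{"api": "apply_moves", "payload": {
  "rows": [
    {"xyz":[0,0,1],"turn":0},
    {"xyz":[0,0,1],"turn":0},
    {"xyz":[0,0,0],"turn":0}
  ]
}}

```text
time: 7.45
tool_pos: [0.5332, -0.0364, 0.0932]
tool_rot: [3.142, -0.0, -2.879]
contact_force: [-0.5, -0.6, -0.3]
opening: 0.0006
```

Emit:
{"api": "apply_moves", "payload": {
  "rows": [
    {"xyz":[0,0,1],"turn":0},
    {"xyz":[0,0,1],"turn":0},
    {"xyz":[0,0,0],"turn":0}
  ]
}}

```text
time: 7.82
tool_pos: [0.5331, -0.0363, 0.0911]
tool_rot: [3.141, -0.0, -2.879]
contact_force: [0.0, 0.4, 0.1]
opening: 0.0007
```

Emit:
{"api": "apply_moves", "payload": {
  "rows": [
    {"xyz":[0,0,1],"turn":0},
    {"xyz":[0,0,1],"turn":0},
    {"xyz":[0,0,0],"turn":0}
  ]
}}

```text
time: 8.2
tool_pos: [0.5332, -0.0364, 0.0893]
tool_rot: [3.142, 0.0, -2.879]
contact_force: [0.6, 0.0, 1.9]
opening: 0.0005
```

Emit:
{"api": "apply_moves", "payload": {
  "rows": [
    {"xyz":[0,0,1],"turn":0},
    {"xyz":[0,0,1],"turn":0},
    {"xyz":[-2,0,0],"turn":0},
    {"xyz":[-3,0,0],"turn":0}
  ]
}}

```text
time: 8.7
tool_pos: [0.5379, -0.0352, 0.0878]
tool_rot: [-3.141, -0.0, -2.879]
contact_force: [-3.1, 0.7, 7.6]
opening: 0.0001
```

Emit:
{"api": "apply_moves", "payload": {
  "rows": [
    {"xyz":[-3,0,0.3],"turn":0},
    {"xyz":[-3,0,0],"turn":0},
    {"xyz":[-3,0,0],"turn":0},
    {"xyz":[-3,0,0],"turn":0},
    {"xyz":[-3,0,0],"turn":0},
    {"xyz":[-4,0,0],"turn":0},
    {"xyz":[0,0,0],"turn":0}
  ]
}}

```text
time: 9.57
tool_pos: [0.557, -0.0301, 0.0877]
tool_rot: [-3.141, 0.002, -2.879]
contact_force: [-0.5, 0.7, 6.2]
opening: 0.0006
```

Emit:
{"api": "apply_moves", "payload": {
  "rows": [
    {"xyz":[0,0,-6],"turn":0},
    {"xyz":[12,0,-3],"turn":0},
    {"xyz":[12,0,0],"turn":0},
    {"xyz":[0,0,5],"turn":0},
    {"xyz":[0,0,2],"turn":0},
    {"xyz":[0,0,1.5],"turn":0},
    {"xyz":[0,0,0.5],"turn":0},
    {"xyz":[0,0,0],"turn":0}
  ]
}}

```text
time: 10.58
tool_pos: [0.5331, -0.0364, 0.0872]
tool_rot: [-3.142, -0.0, -2.879]
contact_force: [-3.1, -0.2, 7.1]
opening: 0.0006
```

Emit:
{"api": "apply_moves", "payload": {
  "rows": [
    {"xyz":[-3,0,0.4],"turn":0},
    {"xyz":[-3,0,0],"turn":0},
    {"xyz":[-3,0,0],"turn":0},
    {"xyz":[-3,0,0],"turn":0},
    {"xyz":[-3,0,0],"turn":0},
    {"xyz":[-3,0,0],"turn":0},
    {"xyz":[-3,0,0],"turn":0},
    {"xyz":[-2,0,0],"turn":0},
    {"xyz":[0,0,0],"turn":0}
  ]
}}

```text
time: 11.7
tool_pos: [0.5563, -0.0303, 0.0874]
tool_rot: [-3.141, 0.002, -2.879]
contact_force: [-1.0, 0.8, 8.4]
opening: 0.0004
```

Emit:
{"api": "apply_moves", "payload": {
  "rows": [
    {"xyz":[0,0,-6],"turn":0},
    {"xyz":[0,-15,-25],"turn":0},
    {"xyz":[0,-25,-30],"turn":0},
    {"xyz":[0,-10,-20],"turn":0},
    {"xyz":[0,0,0],"turn":0},
    {"xyz":[0,0,0],"turn":0}
  ]
}}

```text
time: 12.45
tool_pos: [0.5677, -0.0781, 0.1664]
tool_rot: [3.14, -0.002, -2.879]
contact_force: [-0.1, -0.1, 0.5]
opening: 0.0002
```

Run:
```python
from h import *
import pickle
c=cam('wrist')
pickle.dump(c,open('w2.pkl','wb'));cv2.imwrite('pics/w2z.png',cv2.resize(c['frame'][150:290,160:460],None,fx=2.6,fy=4,interpolation=cv2.INTER_CUBIC))
```

```text
(no output)
```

View pics/w2z.png

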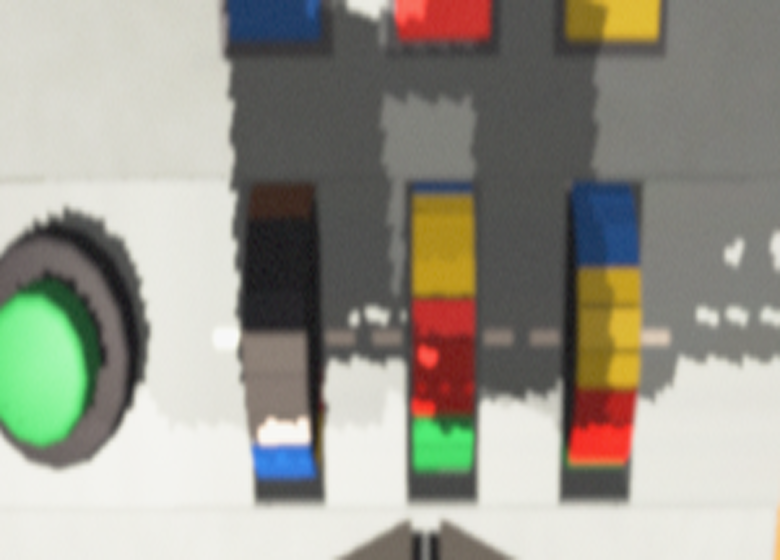

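Middle shows red (boundaries at v 297 and 417). Left shows yellow (266 and 390). Right is untouched, with boundaries at 330 and 445; the ticks are at 338.

Run:
```python
from fit import *
import pickle
c=pickle.load(open('w2.pkl','rb'));q=np.pi/8
f=lambda v:150+v/4
print(f(338),proj(c,w([.0145,.021,.075])))
fit(c,'r',[(f(218),7*q),(f(330),5*q),(f(445),3*q)],hs=(13,16,19))
fit(c,'m',[(f(194),q),(f(297),-q),(f(417),-3*q)],h=16)
fit(c,'l',[(f(266),q),(f(390),-q),(f(463),-3*q)],h=14.7)
```

```text
234.5 [[330.9307309  233.59744949]]
r 13 val 1.835 res px [-0.33  1.19 -1.78]
r 16 val 1.802 res px [-0.53  0.99 -1.12]
r 19 val 1.769 res px [-0.71  0.76 -0.48]
m 16 val -0.767 res px [-0.3   0.16 -0.  ]
l 14.7 val -0.159 res px [ 0.11  0.06 -0.83]
```

Emit:
{"api": "apply_moves", "payload": {
  "rows": [
    {"xyz":[8,25,20],"turn":0},
    {"xyz":[7,25,30],"turn":0},
    {"xyz":[0,0,18],"turn":0},
    {"xyz":[0,0,8],"turn":0},
    {"xyz":[0,0,2],"turn":0},
    {"xyz":[0,0,1],"turn":0},
    {"xyz":[0,0,1],"turn":0},
    {"xyz":[0,0,0],"turn":0}
  ]
}}

```text
time: 13.5
tool_pos: [0.5412, -0.0342, 0.0883]
tool_rot: [-3.142, 0.001, -2.88]
contact_force: [-3.2, 2.4, 5.7]
opening: 0.0003
```

Emit:
{"api": "apply_moves", "payload": {
  "rows": [
    {"xyz":[0,0,0.7],"turn":0},
    {"xyz":[-2,0,0],"turn":0},
    {"xyz":[-2,0,0],"turn":0},
    {"xyz":[-1,0,0],"turn":0},
    {"xyz":[0,0,0],"turn":0}
  ]
}}

```text
time: 14.12
tool_pos: [0.5463, -0.0329, 0.0879]
tool_rot: [-3.141, 0.002, -2.88]
contact_force: [-2.7, 2.2, 6.6]
opening: 0.0005
```

Emit:
{"api": "apply_moves", "payload": {
  "rows": [
    {"xyz":[0,0,-6],"turn":0},
    {"xyz":[0,0,-12],"turn":0},
    {"xyz":[-4,-30,0],"turn":0},
    {"xyz":[-4,-32,0],"turn":0},
    {"xyz":[0,-25,0],"turn":0},
    {"xyz":[0,0,5],"turn":0},
    {"xyz":[0,0,3],"turn":0},
    {"xyz":[0,0,0],"turn":0}
  ]
}}

```text
time: 15.12
tool_pos: [0.5755, -0.114, 0.0964]
tool_rot: [3.141, -0.001, -2.879]
contact_force: [0.4, -0.4, -0.2]
opening: 0.0005
```

Emit:
{"api": "apply_moves", "payload": {
  "rows": [
    {"xyz":[0,-1,1],"turn":0},
    {"xyz":[0,0,1],"turn":0},
    {"xyz":[0,0,0],"turn":0}
  ]
}}

```text
time: 15.5
tool_pos: [0.5764, -0.1157, 0.095]
tool_rot: [3.141, 0.0, -2.879]
contact_force: [-0.1, 0.3, 0.3]
opening: 0.0006
```

Emit:
{"api": "apply_moves", "payload": {
  "rows": [
    {"xyz":[0,0,1],"turn":0},
    {"xyz":[0,0,1],"turn":0},
    {"xyz":[0,0,0],"turn":0}
  ]
}}

```text
time: 15.88
tool_pos: [0.5765, -0.1158, 0.0934]
tool_rot: [-3.142, 0.001, -2.879]
contact_force: [-0.9, 1.4, 5.7]
opening: 0.0007
```

Emit:
{"api": "apply_moves", "payload": {
  "rows": [
    {"xyz":[0,0,0.7],"turn":0},
    {"xyz":[2,0,0],"turn":0},
    {"xyz":[3,0,0],"turn":0},
    {"xyz":[3,0,0],"turn":0}
  ]
}}

```text
time: 16.38
tool_pos: [0.5698, -0.1177, 0.0932]
tool_rot: [-3.141, 0.003, -2.879]
contact_force: [1.4, 3.2, 6.0]
opening: 0.0006
```

Emit:
{"api": "apply_moves", "payload": {
  "rows": [
    {"xyz":[3,0,0.4],"turn":0},
    {"xyz":[3,0,0],"turn":0},
    {"xyz":[3,0,0],"turn":0},
    {"xyz":[3,0,0],"turn":0},
    {"xyz":[0,0,0],"turn":0}
  ]
}}

```text
time: 17.0
tool_pos: [0.5579, -0.1211, 0.0929]
tool_rot: [-3.14, 0.003, -2.879]
contact_force: [-0.3, 1.9, 7.1]
opening: 0.0001
```

Emit:
{"api": "apply_moves", "payload": {
  "rows": [
    {"xyz":[0,0,-5],"turn":0},
    {"xyz":[-7,0,-3],"turn":0},
    {"xyz":[-7,0,0],"turn":0},
    {"xyz":[0,0,5],"turn":0},
    {"xyz":[0,0,2],"turn":0},
    {"xyz":[0,0,1],"turn":0},
    {"xyz":[0,0,0],"turn":0}
  ]
}}

```text
time: 17.88
tool_pos: [0.5712, -0.1175, 0.0927]
tool_rot: [-3.141, 0.002, -2.879]
contact_force: [-0.8, 0.9, 8.4]
opening: 0.0003
```

Emit:
{"api": "apply_moves", "payload": {
  "rows": [
    {"xyz":[2,0,0],"turn":0},
    {"xyz":[2,0,0],"turn":0},
    {"xyz":[2,0,0],"turn":0},
    {"xyz":[1,0,0],"turn":0},
    {"xyz":[0,0,0],"turn":0}
  ]
}}

```text
time: 18.5
tool_pos: [0.5649, -0.1193, 0.0929]
tool_rot: [-3.14, 0.003, -2.88]
contact_force: [1.2, 1.6, 7.7]
opening: 0.0003
```

Emit:
{"api": "apply_moves", "payload": {
  "rows": [
    {"xyz":[0,0,-6],"turn":0},
    {"xyz":[-6,8,-24],"turn":0},
    {"xyz":[-6,8,-30],"turn":0},
    {"xyz":[-4,8,-14],"turn":0},
    {"xyz":[0,0,0],"turn":0},
    {"xyz":[0,0,0],"turn":0}
  ]
}}

```text
time: 19.25
tool_pos: [0.5721, -0.0919, 0.1644]
tool_rot: [3.14, -0.002, -2.879]
contact_force: [-1.0, 0.3, 0.5]
opening: 0.0004
```

Run:
```python
from h import *
import pickle
c=cam('wrist')
pickle.dump(c,open('w3.pkl','wb'));cv2.imwrite('pics/w3z.png',cv2.resize(c['frame'][150:290,160:460],None,fx=2.6,fy=4,interpolation=cv2.INTER_CUBIC))
```

```text
(no output)
```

View pics/w3z.png

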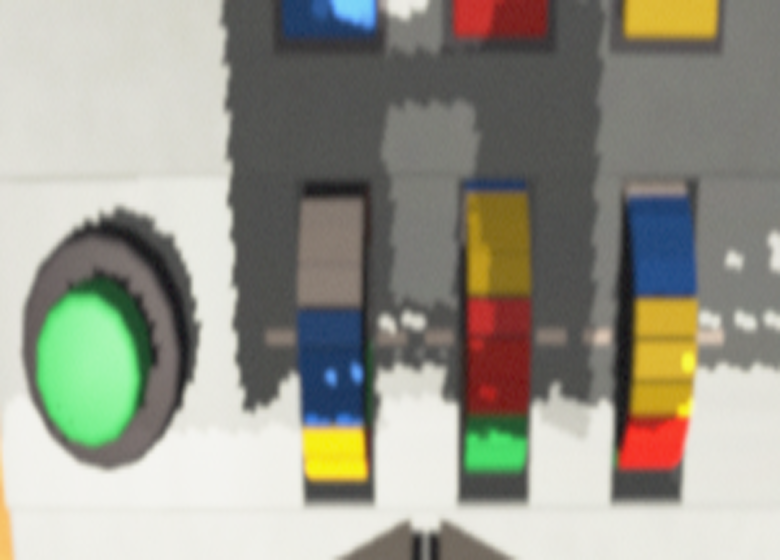

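Right is blue (308/428), middle red (297/417), left yellow (297/418), with the ticks at v≈337. I'll fit the angles and get the button offset.

Run:
```python
from fit import *
import pickle
c=pickle.load(open('w3.pkl','rb'));q=np.pi/8
f=lambda v:150+v/4
print(f(337),proj(c,w([.0145,.021,.075])))
for ax in(.0145,.0152):
  fit(c,'r',[(f(196),5*q),(f(308),3*q),(f(428),q)],ax,h=19.5)
  fit(c,'m',[(f(194),q),(f(297),-q),(f(417),-3*q)],ax,h=16)
  fit(c,'l',[(f(196),3*q),(f(297),q),(f(418),-q)],ax,h=14.7)
b=hit(c,(160+91/2.6,f(369)),.097)[:2];s=robot.observe()
print('btn unit',(b-O)@R2,'tool unit',(s['tool_pos'][:2]-O)@R2,s['tool_pos'])
```

```text
234.25 [[351.22031365 233.46268984]]
r 19.5 val 0.829 res px [ 0.49 -0.22 -0.06]
m 16 val -0.761 res px [-0.59  0.17  0.19]
l 14.7 val 0.053 res px [-0.92  0.63 -0.17]
r 19.5 val 0.799 res px [ 0.82 -0.44  0.02]
m 16 val -0.791 res px [-0.24 -0.06  0.24]
l 14.7 val 0.023 res px [-0.6   0.39 -0.1 ]
btn unit [ 0.01407769 -0.08416651] tool unit [0.02568288 0.00047939] [ 0.57213912 -0.09203681  0.16432274]
```

Emit:
{"api": "apply_moves", "payload": {
  "rows": [
    {"xyz":[6,-42,0],"turn":0},
    {"xyz":[6,-42,0],"turn":0},
    {"xyz":[0,0,30],"turn":0},
    {"xyz":[0,0,25],"turn":0},
    {"xyz":[0,0,8],"turn":0},
    {"xyz":[0,0,2],"turn":0},
    {"xyz":[0,0,0],"turn":0},
    {"xyz":[0,0,0],"turn":0}
  ]
}}

```text
time: 20.3
tool_pos: [0.5836, -0.1763, 0.1017]
tool_rot: [-3.141, 0.001, -2.879]
contact_force: [0.8, -0.0, 1.2]
opening: 0.0004
```

Emit:
{"api": "apply_moves", "payload": {
  "rows": [
    {"xyz":[0,0,1],"turn":0},
    {"xyz":[0,0,1],"turn":0},
    {"xyz":[0,0,1],"turn":0},
    {"xyz":[0,0,0],"turn":0}
  ]
}}

```text
time: 20.8
tool_pos: [0.583, -0.1762, 0.0975]
tool_rot: [3.141, -0.0, -2.879]
contact_force: [-0.9, -0.1, 0.2]
opening: 0.0007
```

Emit:
{"api": "apply_moves", "payload": {
  "rows": [
    {"xyz":[0,0,1],"turn":0},
    {"xyz":[0,0,1],"turn":0},
    {"xyz":[0,0,1],"turn":0},
    {"xyz":[0,0,0],"turn":0}
  ]
}}

```text
time: 21.3
tool_pos: [0.5832, -0.1762, 0.0948]
tool_rot: [-3.142, 0.0, -2.879]
contact_force: [-0.7, 1.1, 2.8]
opening: 0.0004
```

Emit:
{"api": "apply_moves", "payload": {
  "rows": [
    {"xyz":[0,0,1],"turn":0},
    {"xyz":[0,0,1],"turn":0},
    {"xyz":[0,0,0],"turn":0}
  ]
}}

```text
time: 21.68
tool_pos: [0.5832, -0.1762, 0.0928]
tool_rot: [-3.142, 0.0, -2.879]
contact_force: [-1.0, 0.3, 4.4]
opening: 0.0007
```

Emit:
{"api": "apply_moves", "payload": {
  "rows": [
    {"xyz":[0,0,0.8],"turn":0},
    {"xyz":[0,0,0.5],"turn":0},
    {"xyz":[0,0,0],"turn":0}
  ]
}}

```text
time: 22.05
tool_pos: [0.5832, -0.1762, 0.0915]
tool_rot: [-3.142, 0.0, -2.879]
contact_force: [-2.1, -0.7, 4.9]
opening: 0.0004
```

Emit:
{"api": "apply_moves", "payload": {
  "rows": [
    {"xyz":[0,0,0.25],"turn":0},
    {"xyz":[0,0,0],"turn":0},
    {"xyz":[0,0,0],"turn":0}
  ]
}}

```text
time: 22.42
tool_pos: [0.5832, -0.1762, 0.0913]
tool_rot: [-3.142, 0.0, -2.879]
contact_force: [-1.4, 0.9, 5.1]
opening: -0.0
```

Emit:
{"api": "apply_moves", "payload": {
  "rows": [
    {"xyz":[0,0,0.25],"turn":0},
    {"xyz":[0,0,0],"turn":0},
    {"xyz":[0,0,0],"turn":0}
  ]
}}

```text
time: 22.8
tool_pos: [0.5832, -0.1762, 0.0913]
tool_rot: [-3.141, 0.0, -2.879]
contact_force: [-1.0, 0.4, 6.6]
opening: 0.0005
```

The force has gone past 5 N and the height no longer drops, so the button is on its stop. Lifting away for a last look.

Emit:
{"api": "apply_moves", "payload": {
  "rows": [
    {"xyz":[0,0,-4],"turn":0},
    {"xyz":[0,0,-10],"turn":0},
    {"xyz":[-4,25,-25],"turn":0},
    {"xyz":[-4,30,-30],"turn":0},
    {"xyz":[-4,29,-4],"turn":0},
    {"xyz":[0,0,0],"turn":0},
    {"xyz":[0,0,0],"turn":0}
  ]
}}

```text
time: 23.68
tool_pos: [0.5729, -0.0924, 0.1636]
tool_rot: [-3.142, -0.001, -2.879]
contact_force: [-0.8, 0.1, -0.0]
opening: 0.0005
```

Run:
```python
from h import *
c=cam('wrist')
cv2.imwrite('pics/w4z.png',cv2.resize(c['frame'][150:290,160:460],None,fx=2.6,fy=4,interpolation=cv2.INTER_CUBIC))
```

```text
(no output)
```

View pics/w4z.png

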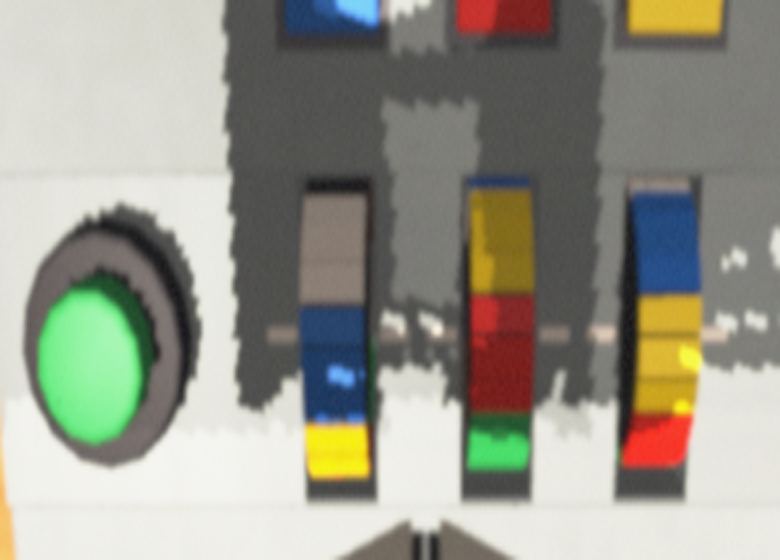

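The wheels are unchanged: blue, red and yellow sit at the ticks (v≈334), the button is up at (90,366) as before, and nothing is touched.

```bash
python3 -c "
from cell import robot
print(robot.hand_in())"
```

```text
the job is handed in; nothing more can be done
None
```

The three wheels now show their chip colours, the green button was pushed fully down and came back up, and the job is handed in. No verdict was reported.

- **Wheels:** from the last measured picture before the button press, left is yellow at about +0.02 to +0.05 rad (target 0). Middle is red at about -0.76 to -0.79 (target -0.785), and right is blue at about +0.80 to +0.83 (target +0.785). All are well inside the 0.2 rad tolerance. The picture taken after the press shows them unchanged by eye.
- **Forces:** the highest reading on the unit was about 9 N, against the 15 N limit. Readings came only at the end of each move call, so short peaks in between were not seen.
- **Button:** it stopped descending about 5.7 mm below its nominal rest height while the force rose to 6.6 N. I took this as its stop, although the travel itself was only inferred from the tool height.
- **End state:** the arm is clear of everything. I never moved near the glue jar, tape measure or offcut, but took no final picture of them. The clock stood at about 24 s of the 72 s allowed.

One small disagreement: the tick marks sat about 1 pixel (0.7 mm) from where my unit pose put them, and that shift is the reason for the angle ranges above.

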